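Load a pattern plate into the sprung moulding board

TASK

Load the pattern plate with the rectangular block into the moulding board: use the plate's end to press the sprung gate back, hold it there while you lower the plate flat onto the bed between the side rails, clear of the steel lip at the other end, then let the spring slide the plate home under the lip against the stop block, and let go. Leave the plate with the round hub, the rammer, the crucible and the hammer where they are.

Things in the scene. Friction and masses are not known exactly. Their poses are not given: they have to be found in the camera images.
- block_plate_mid (a point): Pattern plate to load: plywood board 150 long (its x) x 90 wide (y) x 14 mm thick; on its middle a flat-sided rectangular wooden block 70 long (x) x 40 wide (y) x 40 mm high. 54 mm high overall, about 0.35 kg, lying flat on the bench. This point is its centre, 27 mm above its underside. Either end may face the gate.
- hub_plate_mid (a point): The other pattern plate, to be left alone: same board but with a round, slightly conical hub (60 mm at its foot, 40 mm high). This point is its centre, 27 mm above its underside.
- fixture: Moulding board, fixed to the bench: bed 320 (x) x 134 (y) x 20 mm thick, origin at the centre of its underside, z up, bed top at z = 20. Stop at its -x end, sprung gate at +x. Side rails from x = -80 to 40, inner faces at y = +-50, tops at z = 30. Plate home: its centre at x = -10, y = 0 +-5, z = 47 mm.
- lip_edge (a point): Middle of the steel lip's free edge, at moulding board x = -73, y = 0, z = 42 mm. The lip (90 mm wide, z = 38 to 46) overhangs the bed by 12 mm from the stop block, whose face is at x = -85, back at x = -115, top at z = 46, 110 mm wide. A board lying on the bed slides under the lip with 4 mm to spare.
- gate_face (a point): Middle of the gate's face that looks to the stop. Upright steel plate 90 wide, 10 thick, z = 22 to 88 mm; face at moulding board x = 50 when shut, moving with the gate. Behind it: spring sleeves from x = 107 (tops z = 65), wooden housing x = 125 to 150 (top z = 72), rods out to x = 210 at most.
- gate (a joint): Opening of the sprung gate along the moulding board's +x, m: 0 shut (as at the start; 135 mm from the stop), 0.045 fully open. The spring shuts it: 4.5 N at 0 plus 150 N/m (10 N at 0.036). The 150 mm plate goes down clear of the lip with the gate 0.027 to 0.045 open; with the plate home it stands at 0.015.
- rammer_mid (a point): Bystander: turned wooden hand rammer standing upright, 60 mm foot, 155 mm high; point at half height on its axis.
- crucible_mid (a point): Bystander: dark steel crucible, an open cup 80 mm across, 85 mm high; point at half height on its axis.
- hammer: Bystander: hammer lying on the bench beyond the moulding board's right side, about 0.3 m long.
Things that resemble listed ones, but are neither listed nor needed, are in the scene too. What is shaped like the part that bears block_plate_mid but black or blue is not meant.

How it is judged:
By the outcome, as a careful person would: the job done as asked, in the order asked, and still so for the second after the job is handed in, with the robot touching nothing.
It also fails if it takes over 45 s, if anything falls off the work surface, if the arm or the gripper's body presses on something with over 40 N, if the wrist force passes 120 N, or if a joint passes its speed limit or range.

ROBOT

A 6-joint arm with a two-finger parallel gripper is mounted at the origin on the work surface. World frame = base frame: x ahead of the robot, y to its left, z up, the work surface at z = 0. Lengths are in mm, angles in rad, forces in N, time in s.
With the tool pointing down it reaches from about 275 to 975 mm from the base axis. Payload 8.4 kg.
Tool frame: the origin (TCP) lies at the very end of the fingers, on their centre line; the grasp point (between the pads) lies 19 mm behind it; y points along the fingers, z is the direction in which the jaws open and shut, and the axes are right-handed (so a half turn about y gives the same grasp; the last joint's range is limited). The gripper opens to 92 mm and grips with 3 to 60 N. Pads are 20 mm wide; open, the fingers measure 128 mm over their backs; the gripper's body (75 mm by 189 mm) begins 69 mm behind the grasp point.
Start: joints at [-1.27, 0.353, 1.633, -0, 1.155, -0.002], TCP at [186.37, -596.569, 214.583] pointing down, gripper open.
Joint ranges: [-2.63, 2.63], [-0.92, 2.1], [0.06, 2.66], [-1.3, 4.44], [0, 2.69], [-3.02, 3.02]. Speed limits (rad/s): [2.22, 2.22, 2.79, 3.14, 3.14, 3.14].

INTERFACE

Orientations are given as a rotation vector (axis times angle).
In Python, from cell import manip gives the robot as it stands. The module is installed in compiled form; this text tells all that it offers. Calls block until the motion is done:
- manip.move_pose(position, orientation): joint-space move of the TCP to a pose.
- manip.move_l(position, feed=150, rot=None): straight line of the TCP; rot=None keeps the orientation; feed is the mean speed in mm/s.
- manip.move_joints(angles): joint-space move.
- manip.gripper_to(opening, f_grip=None): finger opening in mm; f_grip is the grip in N (None keeps the last); returns when the fingers have stopped.
- manip.pause(seconds).
- manip.solve_ik(position, orientation): joint angles nearest the present ones, or None.
- manip.read_state(): the state.
- manip.snapshot(name): name is "scene" or "top" or "wrist"; returns the picture (400x640x3 uint8, red, green, blue); there is no depth.
- manip.camera_params(name): a dict with "camera_matrix" (3x3 intrinsics, pixels), "R" (3x3) and "t" (3): a world point X has camera coordinates R X + t; the wrist camera has in their place "T_tool_cam" (4x4, takes a point from camera to tool coordinates, whose origin is the TCP and whose axes are the tool frame's). Camera axes: x right, y down, z forward; pixel columns grow to the right and rows downward; lengths in mm; the calibration is good to about 2 mm. A picture is of the moment at which its call begins: read the wrist's pose just before it. camera_params takes no time and is no camera call.
A pose or a line that the arm cannot do raises manip.MotionError and nothing moves.
- manip.sign_off(): hands the job in, once; it reports no verdict.
Trained networks look in the newest picture that a camera, given by its name, has taken for a name from the list of things; names that differ only in an ending like _2 or _b are one class to them, and where a whole thing is asked for, a point or a joint stands for the part that bears it (a point fixed in the world has none). Each returns a list of dicts, best first, with "p" (0 to 1); they miss things now and then, are a little off and sometimes report something else, mostly with a low value. They report only what shows in the picture. A call takes as long as a camera call. They do not tell look-alikes from the thing itself.
- manip.recognise(camera, name): "uv" ([column, row] in pixels, amid what is visible of it).
- manip.spot_point(camera, name): "uv" ([column, row] in pixels: a listed point, or the origin of a listed thing).
The state is a dict: "clock": time; "joints": joint angles; "joint_vel": joint speeds; "joint_torque": joint torques, N m; "ee_pos": TCP position; "orientation": TCP orientation; "wrist_force": force on the tool from outside, world axes, zero at the start; "moment": the same for the moment, N m; "grip_width": finger opening in mm.
Only numpy, scipy, OpenCV 4.12 (cv2) and the standard library are available. Lean on these libraries where they do the work, as an engineer would, in place of code of your own. Each camera call takes 0.05 s, during which the arm holds its last target. There are 200 camera calls.

## Working session

There is one attempt and no reset: what is moved stays moved. The work goes in short steps, each a Python script; the robot and the scene stay as the last script left them, time stands still between calls to the robot, and variables do not carry over. Pictures are saved under pics/ and viewed, about 8 in all and at most 12, crops included, and the job is handed in when it is done.

```bash
mkdir -p pics
cat > h.py <<'E'
from cell import manip as m
import numpy as np, cv2
from scipy.spatial.transform import Rotation as R
def save(n,img): cv2.imwrite(f'pics/{n}.png',cv2.cvtColor(np.ascontiguousarray(img),cv2.COLOR_RGB2BGR))
def ray(cam,uv,st=None):
    p=m.camera_params(cam);K=np.array(p['camera_matrix']);d=np.linalg.inv(K)@[uv[0],uv[1],1]
    if cam=='wrist':
        T=np.array(p['T_tool_cam']);Rt=R.from_rotvec(st['orientation']).as_matrix()
        Rw=Rt@T[:3,:3];c=Rt@T[:3,3]+st['ee_pos']
    else:
        Rw=np.array(p['R']).T;c=-Rw@np.array(p['t'])
    return c,Rw@d
def onz(cam,uv,z,st=None):
    c,d=ray(cam,uv,st);return c+d*(z-c[2])/d[2]
def proj(cam,X,st=None):
    p=m.camera_params(cam);K=np.array(p['camera_matrix']);X=np.atleast_2d(X)
    if cam=='wrist':
        T=np.array(p['T_tool_cam']);Rt=R.from_rotvec(st['orientation']).as_matrix()
        Rw=Rt@T[:3,:3];c=Rt@T[:3,3]+st['ee_pos'];q=(X-c)@Rw
    else: q=X@np.array(p['R']).T+np.array(p['t'])
    q=q@K.T;return q[:,:2]/q[:,2:]
E
python3 - <<'E'
from h import *
for c in('top','scene'):
    im=m.snapshot(c);save(c+'0',im)
    print(c,np.round(m.camera_params(c)['camera_matrix'],0).tolist(),np.round(ray(c,(320,200))[0]))
    for n,z in(('block_plate_mid',27),('hub_plate_mid',27),('fixture',0),('lip_edge',42),('gate_face',55),('rammer_mid',77),('crucible_mid',42),('hammer',10)):
        print(n,[(np.round(d['uv']).tolist(),round(d['p'],2),np.round(onz(c,d['uv'],z)).tolist()) for d in m.spot_point(c,n)[:4]])
print(m.read_state())
E
```

```text
top [[466.0, 0.0, 319.0], [0.0, 466.0, 201.0], [0.0, 0.0, 1.0]] [ 448.  -11. 1473.]
block_plate_mid [([283.0, 231.0], 0.98, [449.0, 88.0, 27.0]), ([232.0, 294.0], 0.84, [254.0, 241.0, 27.0]), ([161.0, 282.0], 0.58, [288.0, 457.0, 27.0]), ([359.0, 121.0], 0.55, [800.0, -142.0, 27.0])]
hub_plate_mid [([210.0, 215.0], 0.67, [495.0, 315.0, 27.0])]
fixture [([394.0, 217.0], 0.73, [501.0, -261.0, 0.0])]
lip_edge [([399.0, 240.0], 0.72, [427.0, -268.0, 42.0])]
gate_face [([392.0, 204.0], 0.5, [538.0, -245.0, 55.0]), ([393.0, 220.0], 0.36, [490.0, -248.0, 55.0])]
rammer_mid [([241.0, 140.0], 0.79, [721.0, 217.0, 77.0])]
crucible_mid [([298.0, 131.0], 0.71, [762.0, 49.0, 42.0])]
hammer [([467.0, 216.0], 0.82, [507.0, -489.0, 10.0])]
scene [[392.0, 0.0, 313.0], [0.0, 392.0, 195.0], [0.0, 0.0, 1.0]] [1201.  250. 1228.]
block_plate_mid [([406.0, 171.0], 0.97, [228.0, 229.0, 27.0]), ([460.0, 201.0], 0.9, [278.0, 449.0, 27.0]), ([249.0, 266.0], 0.88, [815.0, -129.0, 27.0]), ([351.0, 203.0], 0.71, [450.0, 89.0, 27.0])]
hub_plate_mid [([412.0, 233.0], 0.97, [477.0, 326.0, 27.0])]
fixture []
lip_edge
[... 199 characters left out ...]
61.0], 0.6, [498.0, -518.0, 10.0])]
{'clock': 0.9, 'joints': array([-1.27037011e+00,  3.52967192e-01,  1.63340920e+00,  3.21400262e-06,
        1.15521139e+00, -2.37440791e-03]), 'joint_vel': array([ 0.00020221,  0.00041916, -0.00011372,  0.00082027, -0.00129356,
       -0.00040936]), 'joint_torque': array([-2.51483201e-03, -5.93758070e+01, -3.34565592e+01,  6.96949591e-02,
        1.57144811e-02, -6.20326105e-06]), 'ee_pos': array([ 186.38642967, -596.55588341,  214.59953012]), 'orientation': array([-0.31403849,  2.05838258, -2.0583917 ]), 'wrist_force': array([-0.73467859, -0.15686406, -0.53318126]), 'moment': array([-0.00389904,  0.02162442, -0.03972013]), 'grip_width': 92.05812647675042}
```

Run:
```python
import cv2
a=cv2.imread('pics/top0.png');cv2.imwrite('pics/a1.png',cv2.resize(a[90:320,140:480],None,fx=2.35,fy=2.35,interpolation=cv2.INTER_CUBIC))
a=cv2.imread('pics/scene0.png');cv2.imwrite('pics/a2.png',cv2.resize(a[120:320,190:500],None,fx=2.5,fy=2.5,interpolation=cv2.INTER_CUBIC))
```

```text
(no output)
```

View pics/a1.png

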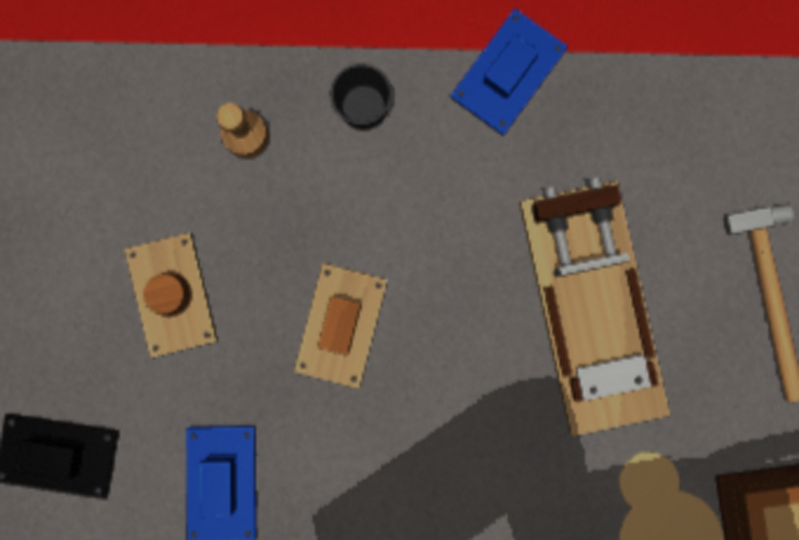

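View pics/a2.png

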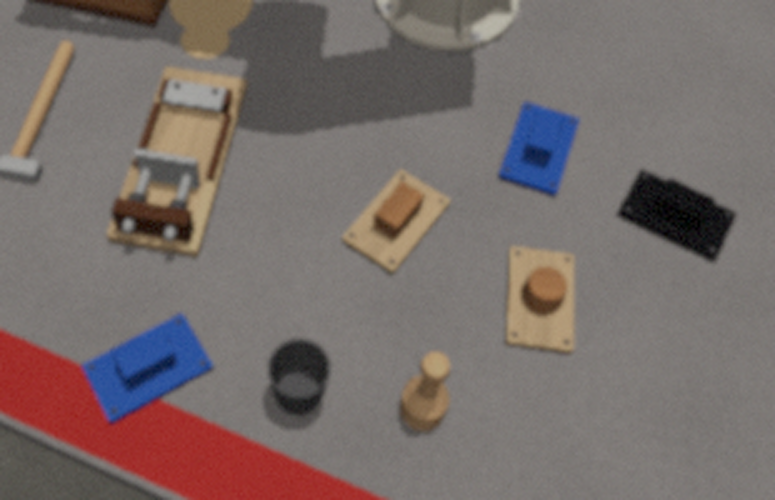

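Candidates in the top picture: the plywood board with the block at (283,231), blue look-alikes at (232,294) and (359,121), a black one at (161,282), and the hub plate at (210,215). I choose (283,231). Next I take close wrist views of the fixture and of the plate.

```bash
cat >> h.py <<'E'
def down(th,flip=False):
    s=-1 if flip else 1
    x=s*np.array([np.cos(th),np.sin(th),0]);z=s*np.array([-np.sin(th),np.cos(th),0])
    return R.from_matrix(np.c_[x,[0,0,-1],z]).as_rotvec()
E
python3 - <<'E'
from h import *
f=lambda u,v,z:onz('top',(u/2.35+140-.3,v/2.35+90-.3),z)[:2]
P=np.array([f(*c,14) for c in((322,264),(387,281),(360,387),(295,371))]);F=np.array([f(*c,20) for c in((520,202),(617,182),(670,413),(577,435))])
for Q in(P,F):
    a=(Q[0]+Q[1]-Q[2]-Q[3])/2;print(Q.mean(0),np.linalg.norm(a),np.degrees(np.arctan2(a[1],a[0])))
thf=np.radians(13.3);thp=np.radians(-14)
print(np.round(m.camera_params('wrist')['T_tool_cam'],2).tolist())
for n,p,th in(('wf',[490,-265,330],thf),('wp',[448,90,260],thp)):
    for fl in(0,1):
        q=m.solve_ik(p,down(th,fl));print(fl,q)
    # choose the start-like family
    qs=[m.solve_ik(p,down(th,fl)) for fl in(0,1)]
    k=min((i for i in(0,1) if qs[i] is not None),key=lambda i:abs(qs[i][5]))
    m.move_pose(p,down(th,k));st=m.read_state();im=m.snapshot('wrist');save(n,im);print(n,k,st['clock'],st['ee_pos'],st['orientation'].tolist())
    for nm,z in(('block_plate_mid',27),('fixture',0),('lip_edge',42),('gate_face',55)):
        print(nm,[(np.round(d['uv']).tolist(),round(d['p'],2),np.round(onz('wrist',d['uv'],z,st),1).tolist()) for d in m.spot_point('wrist',nm)[:2]])
E
```

```text
[458.46777898  83.6498475 ] 145.77410312399545 -12.886698113998806
[ 489.2478859  -254.63143772] 316.06729906453353 13.880631693204549
[[0.0, 0.97, 0.26, -73.54], [0.0, -0.26, 0.97, -169.37], [1.0, -0.0, -0.0, 0.23], [0.0, 0.0, 0.0, 1.0]]
0 [-4.98457747e-01  1.55119970e-01  1.63763590e+00 -4.44089210e-16
  1.34883679e+00 -2.30138286e+00]
1 [-4.98457747e-01  1.55119970e-01  1.63763590e+00 -4.44089210e-16
  1.34883679e+00  8.40209790e-01]
wf 1 2.6 [ 489.57497714 -265.68086988  329.66832278] [-0.24453031061415476, 2.099087467060461, -2.0990554112252826]
block_plate_mid [([18.0, 236.0], 0.98, [251.6, 235.3, 27.0]), ([109.0, 141.0], 0.72, [457.5, 83.2, 27.0])]
fixture [([312.0, 167.0], 0.68, [488.6, -249.9, 0.0]), ([314.0, 216.0], 0.36, [401.2, -274.8, -0.0])]
lip_edge [([109.0, 142.0], 0.64, [459.7, 72.5, 42.0]), ([316.0, 214.0], 0.58, [418.4, -275.3, 42.0])]
gate_face [([312.0, 137.0], 0.64, [542.3, -239.5, 55.0])]
0 [ 0.19497129  0.03897886  1.92236054  0.          1.18025325 -1.13147894]
1 [ 1.94971293e-01  3.89788570e-02  1.92236054e+00 -4.44089210e-16
  1.18025325e+00  2.01011372e+00]
wp 0 4.5667 [448.29206367  89.73032393 260.15899475] [-1.562171106560826, 0.1926278584157374, -0.19322683249114475]
block_plate_mid [([322.0, 191.0], 0.63, [466.3, 86.8, 27.0])]
fixture [([128.0, 245.0], 0.67, [483.2, -246.8, 0.0])]
lip_edge [([76.0, 223.0], 0.86, [422.9, -271.2, 42.0])]
gate_face [([479.0, 174.0], 0.53, [489.6, 297.8, 55.0])]
```

View pics/wf.png

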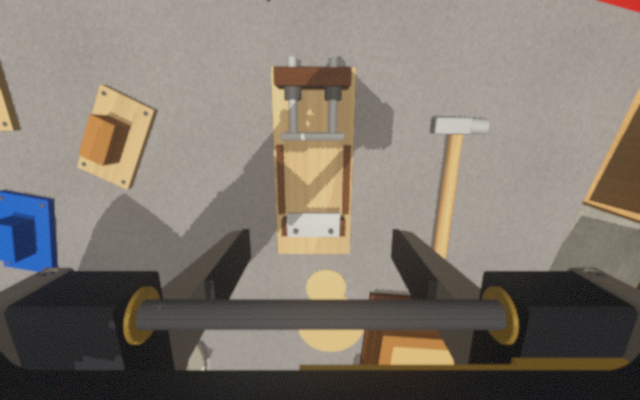

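View pics/wp.png

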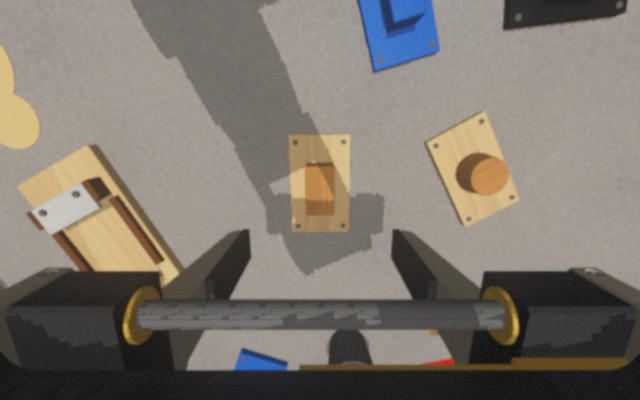

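Wrist view wf shows the fixture with corners about (271,67), (355,67), (350,253), (279,253). Its gate is at (312,135) and the lip at (314,214). In wp the plywood block plate has corners (289,135), (350,135), (351,232), (292,232), with the block at (320,188), so the choice holds.

Run:
```python
from h import *
# segment precisely: minAreaRect of plywood-coloured region
def pose(n,roi,st,z):
    im=cv2.imread(f'pics/{n}.png');h=cv2.cvtColor(im,cv2.COLOR_BGR2HSV)
    mask=((h[...,0]<30)&(h[...,1]>75)).astype('u1')*255
    k=np.zeros_like(mask);x0,y0,x1,y1=roi;k[y0:y1,x0:x1]=mask[y0:y1,x0:x1]
    k=cv2.morphologyEx(k,cv2.MORPH_OPEN,np.ones((3,3),'u1'))
    c=max(cv2.findContours(k,0,2)[0],key=cv2.contourArea)
    ap=cv2.approxPolyDP(c,6,True)[:,0];print(n,ap.tolist())
    w=np.array([onz('wrist',p,z,st)[:2] for p in c[:,0]],'f4');r=cv2.minAreaRect(w);print(r)
sf=dict(ee_pos=np.array([489.575,-265.681,329.668]),orientation=[-0.24453031,2.099087467,-2.09905541])
sp=dict(ee_pos=np.array([448.292,89.730,260.159]),orientation=[-1.562171106,.192627858,-.193226833])
pose('wp',(270,115,375,250),sp,14);pose('wf',(255,50,375,262),sf,20)
f=lambda u,v,z,s:onz('wrist',(u,v),z,s)[:2]
for Q,s in((np.array([f(*c,14,sp) for c in((289,135),(350,135),(351,232),(292,232))]),1),(np.array([f(*c,20,sf) for c in((271,67),(355,67),(350,253),(279,253))]),1)):
    a=(Q[0]+Q[1]-Q[2]-Q[3])/2;print(Q.mean(0),np.linalg.norm(a),np.degrees(np.arctan2(a[1],a[0])),np.linalg.norm(Q[1]-Q[0]),np.linalg.norm(Q[2]-Q[3]))
```

```text
wp [[289, 135], [292, 230], [347, 231], [349, 135]]
((459.422119140625, 85.40025329589844), (89.33199310302734, 149.2041778564453), 76.7078628540039)
wf [[272, 67], [278, 252], [346, 253], [355, 68]]
((490.78521728515625, -251.97491455078125), (316.1912841796875, 133.18685913085938), 12.934784889221191)
[461.12259383  86.25241555] 148.4930323570907 167.0462758409339 87.53567087116673 92.79589303815119
[ 490.96909887 -253.27113789] 315.7777401946191 13.32738400604496 130.91614722176658 131.4807831377676
```

```bash
cat >> h.py <<'E'
THF=np.radians(13.1);F0=np.array([491.,-252.5]);
def fx(x,y,z,F=None,th=None):
    F=F0 if F is None else F;t=THF if th is None else th
    return [F[0]+x*np.cos(t)-y*np.sin(t),F[1]+x*np.sin(t)+y*np.cos(t),z]
E
python3 - <<'E'
from h import *
o=down(np.radians(-13.2),1)
m.move_pose([459.7,85.8,100],o)
m.move_l([459.7,85.8,17.5],feed=120)
print(m.read_state()['wrist_force'])
m.gripper_to(30,f_grip=55)
s=m.read_state();print(s['grip_width'],s['ee_pos'],s['wrist_force'])
m.move_l([459.7,85.8,150],feed=150)
m.move_pose(fx(-35,0,150),down(THF,1))
m.pause(.2)
st=m.read_state();save('w2',m.snapshot('wrist'));t=m.snapshot('top');t=t[100:290,330:450];save('t2',cv2.resize(t,None,fx=3,fy=3))
print(st['clock'],st['grip_width'],st['ee_pos'],st['orientation'].tolist(),st['wrist_force'],st['moment'])
# expected plate in world, drawn
a=cv2.imread('pics/w2.png')
C=[fx(-35+i*75,j*45,150-17.5+14) for i,j in((1,1),(1,-1),(-1,-1),(-1,1))]
B=[fx(*c) for c in((160,67,20),(160,-67,20),(40,-50,30),(-80,-50,30),(-73,-45,46),(-73,45,46),(-80,50,30),(40,50,30),(50,45,88),(50,-45,88),(-160,67,20),(-160,-67,20))]
for X,c in((C,(0,255,0)),(B,(0,0,255))):
    for p in proj('wrist',np.array(X),st): cv2.circle(a,tuple(int(v) for v in np.round(np.clip(p,-999,999))),2,c,-1)
cv2.imwrite('pics/w2a.png',a)
E
```

```text
[0.04219426 0.40682274 0.11402771]
39.303757689132375 [459.68031275  85.77177396  17.52056295] [-0.7141349  -0.40078593  0.11529109]
11.65 39.72490036311782 [ 457.2455639  -259.53764185  149.9775758 ] [-0.2424302488592642, 2.099827620469082, -2.099496658285392] [ 0.90071085  0.34201721 -2.52824423] [0.00415587 0.04214744 0.0304205 ]
```

View pics/w2a.png

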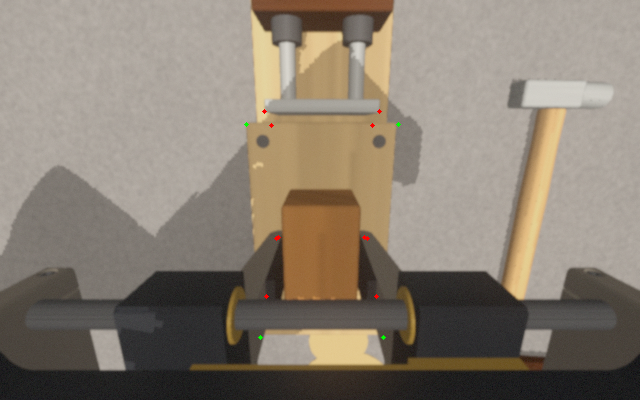

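The held plate matches the prediction: its end is at row 124, columns 247–397. The gate face is at row ~112, columns 265–382, about 1 mm right of the model. Next I lower beside the gate and press it back.

```bash
sed -i 's/^F0=.*//; s/F0=np.array(\[491.,-252.5\])/F0=np.array([491.2,-253.3])/' h.py
python3 - <<'E'
from h import *
m.move_l(fx(-36,0,74),feed=150)
for x in(-20,0,11.5):
    m.move_l(fx(x,0,74),feed=50)
    s=m.read_state();print(s['clock'],np.round(s['wrist_force'],1),np.round(s['moment'],2),s['grip_width'])
m.pause(.1);st=m.read_state();im=m.snapshot('wrist');save('w3',im)
a=cv2.imread('pics/w3.png')
C=[fx(11.5+i*75,j*45,74-17.5+14) for i,j in((1,1),(1,-1),(-1,-1),(-1,1))]
B=[fx(*c) for c in((40,-50,30),(-80,-50,30),(-80,50,30),(40,50,30),(86,45,88),(86,-45,88),(-73,-45,46),(-73,45,46))]
for X,c in((C,(0,255,0)),(B,(0,0,255))):
    for p in proj('wrist',np.array(X),st): cv2.circle(a,tuple(int(v) for v in np.round(np.clip(p,-999,999))),2,c,-1)
cv2.imwrite('pics/w3a.png',a)
t=m.snapshot('scene');save('s3',cv2.resize(t[110:240,200:330],None,fx=4,fy=4,interpolation=cv2.INTER_CUBIC))
print(st['ee_pos'],fx(11.5,0,74))
E
python3 -c "
import cv2,numpy as np
a=cv2.imread('pics/w3a.png');b=cv2.imread('pics/s3.png')
b=cv2.resize(b,(400,400));cv2.imwrite('pics/c3.png',np.hstack([a[:,180:480],b]))"
```

```text
12.875 [-3.4 -2.   0.1] [-0.52  0.76 -0.13] 39.57071815295359
13.425 [-8.3 -4.6  0.6] [-0.59  1.23 -0.12] 39.464483831425
13.8083 [-9.  -4.8  1.8] [-0.72  1.55 -0.14] 39.64419420307498
[ 500.71660449 -250.85135964   73.85744463] [np.float64(502.4007236237091), np.float64(-250.6935099644762), 74]
```

View pics/c3.png

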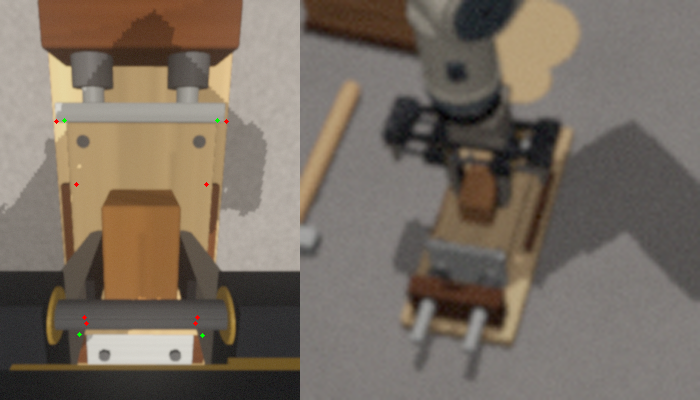

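The gate is pressed back about 36 mm (10 N). The plate end touches it at row ~122, and the plate is centred between the rails (edges 67/215, rails 61/219). Now I lower it.

Run:
```python
from h import *
m.move_l(fx(13,0,74),feed=40)
z=74
for z in [60,50,44,41,40,39,38,37,36.5,36]:
    m.move_l(fx(13,0,z),feed=50 if z>42 else 20)
    s=m.read_state();w=s['wrist_force'];print(z,round(s['ee_pos'][2],1),np.round(w,1),np.round(s['moment'],2))
    if w[2]>6 and z<42: break
st=m.read_state();print(st['clock'],st['ee_pos']);save('w4',m.snapshot('wrist'))
d=(st['ee_pos'][:2]-F0);print('fx',d@[np.cos(THF),np.sin(THF)],d@[-np.sin(THF),np.cos(THF)])
t=m.snapshot('top');b=cv2.resize(t[130:290,350:450],(400,640),interpolation=cv2.INTER_CUBIC)[:400]
a=cv2.imread('pics/w4.png')
for i,j,c in((1,1,0),(1,-1,0),(-1,-1,0),(-1,1,0)):
    p=proj('wrist',np.array([fx(12+i*75,j*45,34)]),st)[0];cv2.circle(a,tuple(int(v) for v in p),2,(0,255,0),-1)
t=m.snapshot('scene');b=cv2.resize(t[110:240,200:330],(400,400),interpolation=cv2.INTER_CUBIC)
cv2.imwrite('pics/c4.png',np.hstack([a[:,160:500],b[...,::-1]]))
```

```text
60 59.1 [-9.3 -4.6 -3.9] [-0.94  1.89 -0.17]
50 49.1 [-9.5 -4.7 -2.7] [-0.96  1.87 -0.11]
44 43.1 [-9.7 -4.3 -3.9] [-0.92  1.78 -0.16]
41 40.5 [-9.6 -3.9 -1.2] [-0.72  1.71 -0.1 ]
40 39.6 [-10.7  -3.4   1.1] [-0.52  1.62 -0.04]
39 38.7 [-9.1 -3.   1.4] [-0.45  1.61 -0.04]
38 37.8 [-9.4 -2.4  1.9] [-0.43  1.53 -0.09]
37 37.5 [-12.9  -0.3  12.2] [-0.42  1.73 -0.02]
16.6083 [ 501.80749644 -250.06388619   37.54425401]
fx 11.064916030685161 0.7476941372272914
```

View pics/c4.png

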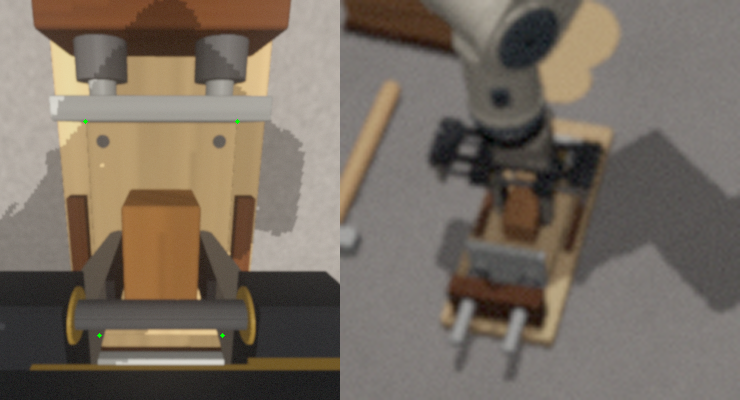

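The plate lies on the bed (TCP z 37.5, touch force 12 N) between the rails. Bare bed shows between its rear end (row ~333) and the lip (row ~352), so it is clear of the lip. I release slightly so the spring can slide it home.

Run:
```python
from h import *
p=m.read_state()['ee_pos']
m.move_l(fx(12,0,37.6),feed=20);s=m.read_state();print(s['ee_pos'],np.round(s['wrist_force'],1))
m.gripper_to(46);m.pause(.5)
s=m.read_state();print(s['clock'],s['grip_width'],np.round(s['wrist_force'],1),np.round(s['moment'],2),s['ee_pos'])
st=s;save('w5',m.snapshot('wrist'));a=cv2.imread('pics/w5.png')
for i,j in((1,1),(1,-1),(-1,-1),(-1,1)):
    q=proj('wrist',np.array([fx(-10+i*75,j*45,34)]),st)[0];cv2.circle(a,tuple(int(v) for v in q),2,(0,255,0),-1)
cv2.imwrite('pics/c5.png',a[:,140:520])
```

```text
[ 500.92569918 -250.29098821   37.65816199] [-10.6  -1.4   5.6]
17.8167 46.46913760803283 [-0.   0.2  0.3] [0.   0.01 0.03] [ 502.89893985 -250.57577238   37.57613362]
```

View pics/c5.png

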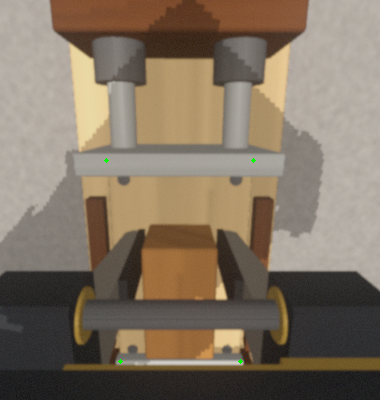

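The plate slid as the pads opened (gate bar now at rows 146–176) and the wrist force is zero. I open fully, retreat and check from above.

Run:
```python
from h import *
st=m.read_state()
print('gate top rows',[proj('wrist',np.array([fx(x,0,88)]),st)[0].round(1).tolist() for x in(50,65,75)])
m.gripper_to(75);s=m.read_state();p=s['ee_pos'];print(np.round(s['wrist_force'],1))
m.move_l([p[0],p[1],130],feed=100)
m.move_pose(fx(-90,0,260),down(THF,1));m.pause(.2)
st=m.read_state();save('w6',m.snapshot('wrist'));a=cv2.imread('pics/w6.png')
pr=lambda X:[proj('wrist',np.array([fx(*x)]),st)[0] for x in X]
for c,X in(((0,255,0),[(65,45,34),(65,-45,34),(25,20,54),(25,-20,54),(-45,20,54),(-45,-20,54)]),((0,0,255),[(-73,45,46),(-73,-45,46),(65,45,88),(65,-45,88),(40,50,30),(40,-50,30)])):
    for q in pr(X): cv2.circle(a,tuple(int(v) for v in q.round()),1,c,-1)
q=pr([(0,0,40)])[0].astype(int);print(q)
b=a[max(q[1]-110,0):q[1]+110,max(q[0]-110,0):q[0]+110]
cv2.imwrite('pics/c6.png',cv2.resize(b,None,fx=2.6,fy=2.6,interpolation=cv2.INTER_CUBIC))
for n,z in(('block_plate_mid',47),('gate_face',55),('lip_edge',42)):
    for d in m.spot_point('wrist',n)[:2]:
        w=onz('wrist',d['uv'],z,st)[:2]-F0;print(n,round(d['p'],2),w@[np.cos(THF),np.sin(THF)],w@[-np.sin(THF),np.cos(THF)])
print(st['clock'])
```

```text
gate top rows [[320.1, 209.4], [320.1, 175.7], [320.0, 152.0]]
[-0.1  0.4 -0.6]
[321 112]
block_plate_mid 0.87 -11.867350916678683 -2.0622867283160593
gate_face 0.96 63.69986988950427 3.684338461353171
lip_edge 0.88 -79.61903643738695 1.7509855681807345
20.4333
```

View pics/c6.png

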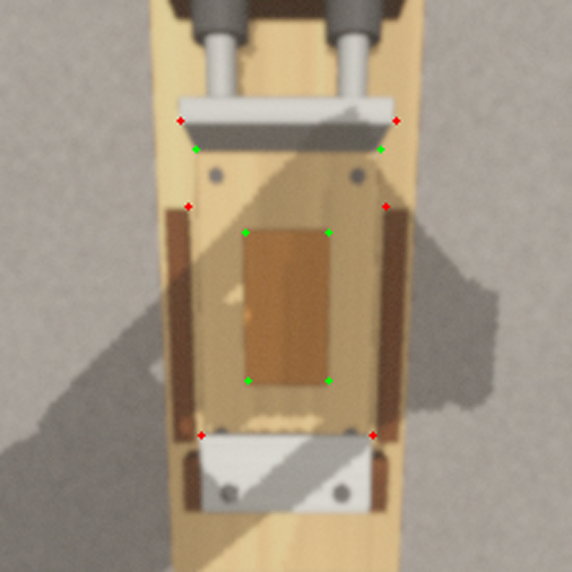

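The plate is home. The block matches its predicted corners, the gate face sits at 65 mm, the rear holes are at the lip edge (row ~433 in the crop) and the plate lies between the rails.

Run:
```python
from h import *
m.pause(.3);print(m.read_state()['clock']);m.sign_off()
```

```text
20.9333
the job is handed in; nothing more can be done
```

The plywood plate with the rectangular block is loaded in the moulding board, and I handed the job in at 20.9 s.

- **What I did:** I gripped the block and pressed the gate back about 36 mm with the plate's end, which took about 10 N. I then lowered the plate flat onto the bed, clear of the lip. When I opened the pads a little, the spring slid it home under the lip. I then opened fully and retreated.
- **Last checks:** In the wrist picture the block and gate agree with the home position to about 1–2 mm. The gate face is at about x = 65 mm, the plate is between the rails, and its rear end is under the lip. The wrist force was about zero after letting go.
- **Disagreements:** The network's spot for the lip edge was off: −80 mm instead of −73. Its spots for the plate centre (x = −12, y = −2) and gate face (64) agreed within about 2 mm. During lowering the plate was pitched by a degree or two, so the gate end touched first; it then settled flat with 12 N at most.
- **Not checked:** I did not take a final picture of the hub plate, rammer, crucible and hammer. The arm was not commanded near them.

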